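# Stack the lidded seasoning crocks on the trivet

### The job

Stack the seasoning crocks on the round cork trivet, one piece at a time from the bottom up and letting go of each before the next: the wide crock upright in the middle of the trivet, the flat lid fully home in its mouth, the narrow crock upright in the middle of that lid, and last the small knobbed lid fully home in the narrow crock. Do not tip a crock over, and leave the other kitchen things where they stand.

Things in the scene. Friction and masses are not known exactly. Their poses are not given: they have to be found in the camera images.
- trivet: round cork trivet, a flat disc 100 mm across and 10 mm thick, fixed to the table; origin at the centre of its underside, z up
- wide_crock: wide, low terracotta crock, open at the top, loose, standing upright: 60 mm outer diameter (54 mm at the very foot), 50 mm tall, wall 5 mm (mouth 50 mm across), base 6 mm, about 0.25 kg; origin at the centre of its underside, z up along its axis
- narrow_crock: narrow, taller terracotta crock, open at the top, loose, standing upright: 46 mm outer diameter (40 mm at the very foot), 62 mm tall, wall 5 mm (mouth 36 mm across), base 6 mm, about 0.2 kg; origin at the centre of its underside, z up along its axis
- flat_lid: wide flat wooden lid without a knob, for the wide crock: a disc 68 mm across, 12 mm thick, over a plug 44 mm across, 8 mm deep, that enters the mouth; 20 mm high in all, about 0.06 kg; loose, plug down on the table, its disc 8 to 20 mm above it; origin at the centre of the plug's underside, z up; fully home it is 42 mm above the wide crock's origin
- knob_lid: small wooden lid with a knob, for the narrow crock: plug 30 mm across (0 to 8 mm above the origin), disc 52 mm across (8 to 16 mm), upright round knob 18 mm across (16 to 36 mm); about 0.04 kg; loose, plug down on the table; origin at the centre of the plug's underside, z up; fully home it is 54 mm above the narrow crock's origin
- shaker: steel salt shaker, bystander, loose: 36 mm across, 64 mm tall, upright; origin at the centre of its underside
- chile_jar: small amber glass jar with a steel lid, bystander, loose: 38 mm across, 70 mm tall, upright; origin at the centre of its underside
- mortar: small grey stone mortar bowl, bystander, loose: 80 mm across the rim, 50 mm tall; origin at the centre of its underside
- spoon: wooden spoon, bystander, loose, 240 mm long, not over 45 mm wide and 30 mm high, lying flat along its own x axis at the left edge of the work area; origin near its middle
- scoop: white plastic scoop, bystander, loose, about 165 mm long along its own x axis, 60 mm wide, 35 mm tall, at the right edge of the work area; origin under its middle
Not all that is in view belongs to the job. Leave any green or turquoise look-alike of the narrow_crock alone. Of the things shaped like the trivet, the cork one is meant.

How it is judged:
On the way, in this order (a step that is already met when the one before it is completed fails the run):
1. the wide crock stands on the middle of the trivet, let go (horizontal distance between wide_crock and trivet below 0.012 m and z of wide_crock in the frame of trivet between 0.007 and 0.013 m and angle between wide_crock's own z axis and vertical below 0.08 rad and contact force between the fingers and wide_crock below 0.3 N and linear speed of wide_crock below 0.02 m/s), for 0.2 s.
2. the flat lid sits fully home in the wide crock, let go (horizontal distance between wide_crock and trivet below 0.012 m and z of wide_crock in the frame of trivet between 0.007 and 0.013 m and angle between each of wide_crock, flat_lid's own z axis and vertical below 0.08 rad and horizontal distance between flat_lid and wide_crock below 0.006 m and z of flat_lid in the frame of wide_crock between 0.039 and 0.045 m and contact force between the fingers and flat_lid below 0.3 N and linear speed of flat_lid below 0.02 m/s), for 0.2 s.
3. the narrow crock stands on the middle of the flat lid, let go (horizontal distance between wide_crock and trivet below 0.012 m and z of wide_crock in the frame of trivet between 0.007 and 0.013 m and angle between each of wide_crock, flat_lid, narrow_crock's own z axis and vertical below 0.08 rad and horizontal distance between flat_lid and wide_crock below 0.006 m and z of flat_lid in the frame of wide_crock between 0.039 and 0.045 m and horizontal distance between narrow_crock and flat_lid below 0.01 m and z of narrow_crock in the frame of flat_lid between 0.017 and 0.023 m and contact force between the fingers and narrow_crock below 0.3 N and linear speed of narrow_crock below 0.02 m/s), for 0.2 s.
4. the knobbed lid sits fully home in the narrow crock, let go (horizontal distance between wide_crock and trivet below 0.012 m and z of wide_crock in the frame of trivet between 0.007 and 0.013 m and angle between each of wide_crock, flat_lid, narrow_crock, knob_lid's own z axis and vertical below 0.08 rad and horizontal distance between flat_lid and wide_crock below 0.006 m and z of flat_lid in the frame of wide_crock between 0.039 and 0.045 m and horizontal distance between narrow_crock and flat_lid below 0.01 m and z of narrow_crock in the frame of flat_lid between 0.017 and 0.023 m and horizontal distance between knob_lid and narrow_crock below 0.006 m and z of knob_lid in the frame of narrow_crock between 0.051 and 0.057 m and contact force between the fingers and knob_lid below 0.3 N and linear speed of knob_lid below 0.02 m/s), for 0.2 s.
At the end, for the whole second after the job is handed in: Released and at rest: wide crock on the trivet (centre within 12 mm), flat lid home in it (6 mm), narrow crock on the flat lid (10 mm), knobbed lid home in it (6 mm), bystanders in place; each within 3 mm of its seated height and upright within 0.08 rad (all of step 4 and contact force between the fingers and wide_crock below 0.3 N and linear speed of each of wide_crock, flat_lid, narrow_crock below 0.02 m/s and contact force between the fingers and flat_lid below 0.3 N and contact force between the fingers and narrow_crock below 0.3 N); the robot touches nothing.
It fails at once if a bystander (shaker, jar, mortar, spoon or scoop) is moved more than 25 mm from its place (distance of any of shaker, chile_jar, mortar, spoon, scoop from where it was at the start of the episode above 0.025 m).
It fails at once if a crock is tipped over (more than 45 degrees) (angle between any of wide_crock, narrow_crock's own z axis and vertical above 0.785 rad).
It also fails if it takes over 128 s, if anything falls off the work surface, if the arm or the gripper's body presses on something with over 40 N, if the wrist force passes 120 N, or if a joint passes its speed limit or range.

### The arm

A 6-joint arm with a two-finger parallel gripper is mounted at the origin on the work surface. World frame = base frame: x ahead of the robot, y to its left, z up, the work surface at z = 0. Lengths are in m, angles in rad, forces in N, time in s.
With the tool pointing down it reaches from about 0.25 to 0.85 m from the base axis. Payload 12.5 kg.
Tool frame: the origin (TCP) lies midway between the tips of the shut fingers; the grasp point (between the pads) lies manip.tcp_to_grasp behind it (manip.tcp_to_grasp is the distance from the TCP to the grasp point, in m); z points along the fingers, y is the line along which they close (so a half turn about z gives the same grasp; the last joint's range is limited). The gripper opens to 93 mm and grips with 3 to 60 N. Pads are 15 mm wide; open, the fingers measure 128 mm over their backs; the gripper's body (75 mm by 188 mm) begins 65 mm behind the grasp point.
Start: joints at [-1.21, 0.351, 1.652, -0, 1.139, -0.085], TCP at [0.237, -0.496, 0.219] pointing down, gripper open.
Joint ranges: [-2.75, 2.75], [-0.79, 2.1], [0.01, 2.65], [-1.57, 4.71], [0.07, 3.14], [-2.87, 2.87]. Speed limits (rad/s): [2.22, 2.22, 2.79, 3.14, 3.14, 3.14].

### API

Orientations are given as a rotation vector (axis times angle).
In Python, from rig import manip gives the robot as it stands.
- The arm moves only by the tool play_rows, never from a script. Its argument "commands" is a list of rows, each an object with "slide": the shift along the tool's x, y, z in units of 30 mm (1.0 is 30 mm), a list of three; "rotation": the turn, a rotation vector about the tool's x, y, z in units of 10 degrees (1.0 is 10 degrees), a list of three; "fingers": the finger opening in mm, from 0 to 93. A call has 1 to 12 rows; each row shifts and turns the commanded pose from where the row before left it, along the tool's axes as they then stand; what a row does not reach is not made up. A row lasts 1/8 s, in which the tool goes at most 62.5 mm and 10.7 degrees, less where a joint would pass 70% of its speed; a pose out of reach is approached as far as the arm can. A call is refused whole if a number of a shift passes 1 or a number of a turn 1, either way. A call with a gripper value outside its range is refused whole. The fingers move at their own pace and stop on an object; "squeeze" is the grip in N (left out, the last holds). Time passes only in rows, so rows that do not move let the fingers close. It gives the time, the measured TCP pose, the force, the opening and the grip force at its end, in the units of the state.
- manip.read_state(): the state, without advancing time (a new reading comes with each control period).
- manip.snapshot(name): name is "scene" or "top"; returns the picture (420x560x3 uint8, red, green, blue); there is no depth.
- manip.camera_params(name): a dict with "intrinsics" (3x3 intrinsics, pixels), "T" (4x4, takes a point from camera to world coordinates). Camera axes: x right, y down, z forward; pixel columns grow to the right and rows downward; lengths in m; the calibration is good to about 2 mm. A picture is of the moment at which its call begins. camera_params takes no time and is no camera call.
- manip.hand_in(): hands the job in; it is judged then, once.
The state is a dict: "time": time; "q": joint angles; "dq": joint speeds; "joint_efforts": joint torques, N m; "ee_pos": TCP position; "tool_rot": TCP orientation; "force": force on the tool from outside, world axes, zero at the start; "wrist_torque": the same for the moment, N m; "grip_width": finger opening in m; "grasp_force": force on a finger pad.
Only numpy, scipy, OpenCV 4.12 (cv2) and the standard library are available. Lean on these libraries where they do the work, as an engineer would, in place of code of your own. Each camera call takes 0.05 s, during which the arm holds its last target. There are 200 camera calls.

## Working session

There is one attempt and no reset: what is moved stays moved. The work goes in short steps, Python scripts to look and compute and a tool call to move; the robot and the scene stay as the last step left them, time stands still between calls to the robot, and variables do not carry over. Pictures are saved under pics/ and viewed, at most 14 in all, crops included, and the job is handed in when it is done.

Besides the shell and the picture viewer there is one more tool, called after "Emit:" as a command line: name --argument value ..., lists and objects as JSON in quotes. play_rows: Moves the arm, as the interface text tells. Its arguments: {"type":"object","properties":{"commands":{"type":"array"},"squeeze":{"type":"number"}},"required":["commands"]}

```bash
mkdir -p pics; python3 - <<'E'
from rig import manip
import cv2
for n in("scene","top"):
    p=manip.snapshot(n); cv2.imwrite(f"pics/{n}0.png",cv2.cvtColor(p,cv2.COLOR_RGB2BGR))
    c=manip.camera_params(n);print(n,c["intrinsics"],c["T"])
s=manip.read_state();print(s,manip.tcp_to_grasp)
E
```

```text
scene [[475.65347727   0.         270.08164741]
 [  0.         475.65347727 207.78273037]
 [  0.           0.           1.        ]] [[ 0.50070856  0.49408897 -0.71075103  1.39739588]
 [ 0.86524576 -0.26166931  0.42764347 -0.53749134]
 [ 0.02531219 -0.82909906 -0.55852846  0.75098586]
 [ 0.          0.          0.          1.        ]]
top [[421.58882039   0.         283.17670898]
 [  0.         421.58882039 205.10451742]
 [  0.           0.           1.        ]] [[-0.05180485 -0.97553089  0.21367205  0.35693207]
 [-0.99865222  0.05128241 -0.00799098  0.02209194]
 [-0.00316217 -0.21379804 -0.97687277  0.93494556]
 [ 0.          0.          0.          1.        ]]
{'time': 0.1, 'q': array([-1.20959877e+00,  3.51186192e-01,  1.65232361e+00, -2.23247935e-05,
        1.13910432e+00, -8.46191557e-02]), 'dq': array([ 0.0009099 , -0.00049132, -0.0010771 ,  0.0011331 , -0.00157756,
        0.0010515 ]), 'joint_efforts': array([ 1.22048532e-04, -4.98034322e+01, -2.85707241e+01,  7.00183329e-02,
        2.38916668e-02, -3.10753535e-05]), 'ee_pos': array([ 0.23706097, -0.49596114,  0.21816703]), 'tool_rot': array([-3.06287814e+00, -6.94293590e-01,  2.52640425e-04]), 'force': array([1.05525751, 0.1027428 , 0.27242236]), 'wrist_torque': array([ 0.04916179,  0.00223778, -0.02910438]), 'grasp_force': 0.0, 'grip_width': 0.09315769089167932} 0.0188
```

View pics/top0.png

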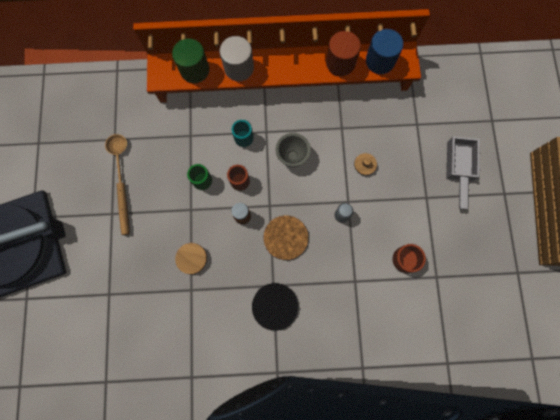

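View pics/scene0.png

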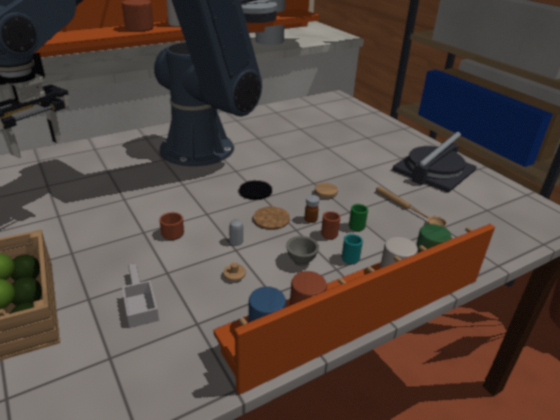

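The top view shows, by pixel:
- **Narrow crock:** terracotta at (237,177). The look-alikes are green (199,176), turquoise (242,132) and a big red canister on the shelf (343,50).
- **Trivet:** cork at (286,238). The black disc at (275,306) is the look-alike.
- **Other job pieces:** wide crock (410,258), flat lid (191,259), knob lid (366,164).
- **Bystanders:** jar (241,213), shaker (345,212), mortar (293,150).

I'll check these choices in one close crop.

```bash
python3 - <<'E'
import cv2
p=cv2.imread("pics/top0.png")[125:285,170:435]
cv2.imwrite("pics/crop0.png",cv2.resize(p,None,fx=3,fy=3,interpolation=cv2.INTER_CUBIC))
E
```

```text
(no output)
```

View pics/crop0.png

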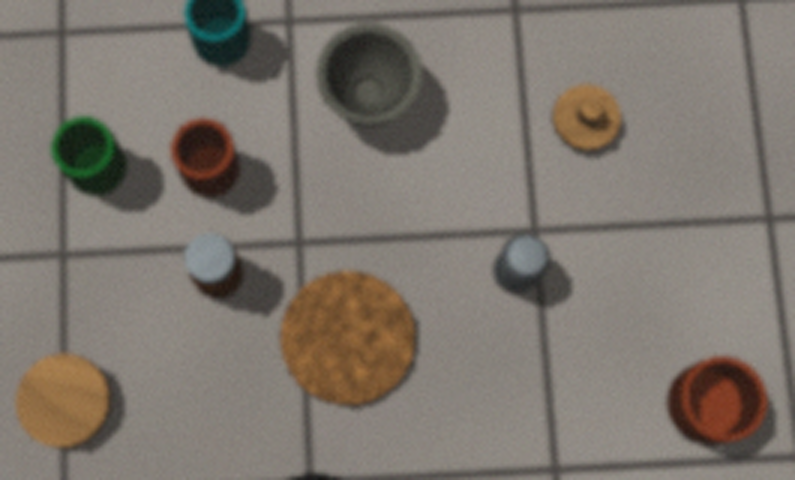

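The crop confirms the choices: terracotta narrow crock rim centre (204,151), wide crock rim (725,399), cork trivet (348,339), flat lid (62,400) and knob lid disc (587,118), in crop pixels. Next I'll turn these into positions and overlay the model circles in both views.

```bash
cat > h.py <<'E'
from rig import manip
import cv2, numpy as np
from scipy.spatial.transform import Rotation as R
def w(n,u,v,z):
    c=manip.camera_params(n);T=c["T"];d=T[:3,:3]@np.linalg.solve(c["intrinsics"],[u,v,1.])
    return T[:3,3]+d*(z-T[2,3])/d[2]
def px(n,P):
    c=manip.camera_params(n);T=c["T"];q=(np.atleast_2d(P)-T[:3,3])@T[:3,:3]@c["intrinsics"].T
    return q[:,:2]/q[:,2:]
def ring(c,r,z):
    a=np.linspace(0,2*np.pi,60);return np.c_[c[0]+r*np.cos(a),c[1]+r*np.sin(a),0*a+z]
def draw(n,im,items,box,f):
    x0,y0,x1,y1=box
    o=cv2.resize(im[y0:y1,x0:x1],None,fx=f,fy=f,interpolation=cv2.INTER_CUBIC)
    for c,r,z in items:
        q=(px(n,ring(c,r,z))-[x0,y0]+.5)*f-.5
        cv2.polylines(o,[np.round(q*8).astype(np.int32)],True,(255,255,0),1,cv2.LINE_AA,3)
    return o
E
python3 - <<'E'
from h import *
m=dict(wide=(682,356,767,441,.05,.03),flat=(16,353,109,448,.02,.034),narrow=(172,120,236,182,.062,.023),triv=(280,271,417,407,.01,.05),knob=(553,84,622,153,.016,.026),shaker=(502,235,549,282,.064,.018),jar=(185,235,236,284,.07,.019),mortar=(318,25,421,122,.05,.04))
it=[]
for k,(a,b,c,d,z,r) in m.items():
    f=lambda u,v:(170+(u+.5)/3-.5,125+(v+.5)/3-.5)
    P=w("top",*f((a+c)/2,(b+d)/2),z); s=np.linalg.norm(w("top",*f(a,b),z)-w("top",*f(c,b),z))
    it.append((P,r,z)); print(k,P.round(4),"dia",round(s,4),2*r)
it+= [(it[0][0],.027,0),(it[2][0],.02,0),(it[4][0],.009,.036)]
t=draw("top",cv2.imread("pics/top0.png"),it,(170,125,435,285),3)
s=draw("scene",cv2.imread("pics/scene0.png"),it,(150,170,380,290),3.4)
cv2.imwrite("pics/ov.png",cv2.resize(np.vstack([t[:, :782],s[:,:782]]),None,fx=.66,fy=.66,interpolation=cv2.INTER_AREA))
print(manip.read_state()["time"])
E
```

```text
wide [ 0.4245 -0.2465  0.05  ] dia 0.0596 0.06
flat [0.4502 0.2209 0.02  ] dia 0.0677 0.068
narrow [0.6193 0.1094 0.062 ] dia 0.0462 0.046
triv [0.4854 0.0125 0.01  ] dia 0.102 0.1
knob [ 0.6434 -0.1777  0.016 ] dia 0.0527 0.052
shaker [ 0.5283 -0.1142  0.064 ] dia 0.0331 0.036
jar [0.5379 0.1063 0.07  ] dia 0.0358 0.038
mortar [ 0.6759 -0.0131  0.05  ] dia 0.0766 0.08
0.1
```

View pics/ov.png

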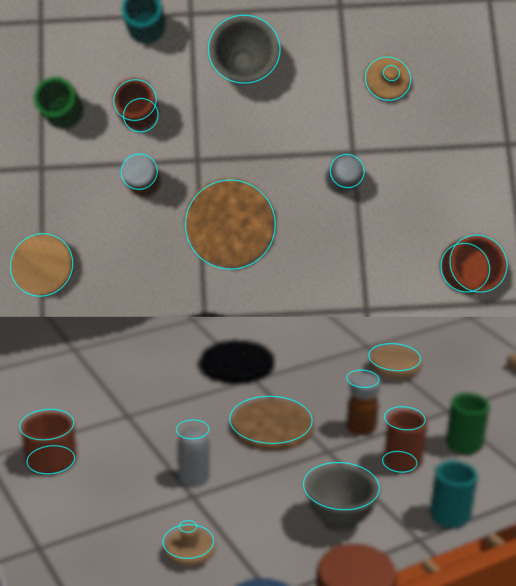

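The overlays agree in both views and the diameters match the given sizes to within about 3 mm. I'll centre each piece by two perpendicular squeezes, so lid and crock share the tool axis. First move is over the wide crock.

```bash
cat > plan.py <<'E'
from h import *; import sys
s=manip.read_state();M=R.from_rotvec(s["tool_rot"]).as_matrix();p=s["ee_pos"]
x,y,z=map(float,sys.argv[1:4])
yaw=np.degrees(np.arctan2(M[1,1],M[0,1]))
print("t",round(s["time"],2),"p",p.round(4),"yaw",yaw.round(2),"q",s["q"].round(2),"tilt",np.degrees(np.arccos(-M[2,2])).round(2))
d=np.array([x,y,z])-p
if len(sys.argv)>4:
    r=(yaw-float(sys.argv[4])+90)%180-90
    print("rot units",round(r/10,3)); M=M@R.from_rotvec([0,0,np.radians(r)]).as_matrix()
print("slide units after rot",(M.T@d/.03).round(3))
E
python3 plan.py .4245 -.2465 .1
```

```text
t 0.1 p [ 0.2371 -0.496   0.2182] yaw -64.46 q [-1.21  0.35  1.65 -0.    1.14 -0.08] tilt 0.06
slide units after rot [ 9.223 -4.804  3.944]
```

Emit:
play_rows --commands '[{"slide": [0.92,-0.48,0],"rotation": [0,0,0],"fingers": 93},{"slide": [0.92,-0.48,0],"rotation": [0,0,0],"fingers": 93},{"slide": [0.92,-0.48,0],"rotation": [0,0,0],"fingers": 93},{"slide": [0.92,-0.48,0],"rotation": [0,0,0],"fingers": 93},{"slide": [0.92,-0.48,0],"rotation": [0,0,0],"fingers": 93},{"slide": [0.92,-0.48,0],"rotation": [0,0,0],"fingers": 93},{"slide": [0.92,-0.48,0],"rotation": [0,0,0],"fingers": 93},{"slide": [0.92,-0.48,0],"rotation": [0,0,0],"fingers": 93},{"slide": [0.92,-0.48,0],"rotation": [0,0,0],"fingers": 93},{"slide": [0.92,-0.48,0],"rotation": [0,0,0],"fingers": 93},{"slide": [0,0,0],"rotation": [0,0,0],"fingers": 93},{"slide": [0,0,0],"rotation": [0,0,0],"fingers": 93}]' --squeeze 10

```text
time: 1.6
ee_pos: [0.4238, -0.2476, 0.2185]
tool_rot: [-3.064, -0.695, 0.001]
force: [-0.7, -0.4, -0.1]
grip_width: 0.0929
grasp_force: 0.0
```

```bash
python3 plan.py .4245 -.2465 .016
```

```text
t 1.6 p [ 0.4238 -0.2476  0.2185] yaw -64.44 q [-0.62  0.24  1.8  -0.    1.1   0.5 ] tilt 0.02
slide units after rot [ 0.039 -0.02   6.749]
```

Emit:
play_rows --commands '[{"slide": [0.04,-0.02,0.97],"rotation": [0,0,0],"fingers": 93},{"slide": [0,0,0.97],"rotation": [0,0,0],"fingers": 93},{"slide": [0,0,0.97],"rotation": [0,0,0],"fingers": 93},{"slide": [0,0,0.96],"rotation": [0,0,0],"fingers": 93},{"slide": [0,0,0.96],"rotation": [0,0,0],"fingers": 93},{"slide": [0,0,0.96],"rotation": [0,0,0],"fingers": 93},{"slide": [0,0,0.96],"rotation": [0,0,0],"fingers": 80},{"slide": [0,0,0],"rotation": [0,0,0],"fingers": 55},{"slide": [0,0,0],"rotation": [0,0,0],"fingers": 55},{"slide": [0,0,0],"rotation": [0,0,0],"fingers": 55},{"slide": [0,0,0],"rotation": [0,0,0],"fingers": 55},{"slide": [0,0,0],"rotation": [0,0,0],"fingers": 55}]' --squeeze 8

```text
time: 3.1
ee_pos: [0.4254, -0.2468, 0.0172]
tool_rot: [3.062, 0.694, 0.002]
force: [-3.2, -0.8, 8.5]
grip_width: 0.061
grasp_force: 8.0
```

Emit:
play_rows --commands '[{"slide": [0,0,0],"rotation": [0,0,0],"fingers": 80},{"slide": [0,0,0],"rotation": [0,0,0],"fingers": 80},{"slide": [0,0,0],"rotation": [0,0,0],"fingers": 80},{"slide": [0,0,0],"rotation": [0,0,-1],"fingers": 80},{"slide": [0,0,0],"rotation": [0,0,-1],"fingers": 80},{"slide": [0,0,0],"rotation": [0,0,-1],"fingers": 80},{"slide": [0,0,0],"rotation": [0,0,-1],"fingers": 80},{"slide": [0,0,0],"rotation": [0,0,-1],"fingers": 80},{"slide": [0,0,0],"rotation": [0,0,-1],"fingers": 80},{"slide": [0,0,0],"rotation": [0,0,-1],"fingers": 80},{"slide": [0,0,0],"rotation": [0,0,-1],"fingers": 80},{"slide": [0,0,0],"rotation": [0,0,-1],"fingers": 80}]'

```text
time: 4.6
ee_pos: [0.4249, -0.2462, 0.0161]
tool_rot: [-1.668, -2.662, -0.0]
force: [1.3, -0.3, 0.2]
grip_width: 0.0802
grasp_force: 0.0
```

```bash
python3 plan.py .4245 -.2465 .016
```

```text
t 4.6 p [ 0.4249 -0.2462  0.0161] yaw 25.87 q [-0.62  0.57  1.94  0.    0.64 -1.07] tilt 0.01
slide units after rot [-0.005 -0.016  0.002]
```

Emit:
play_rows --commands '[{"slide": [0,0,0],"rotation": [0,0,0],"fingers": 50},{"slide": [0,0,0],"rotation": [0,0,0],"fingers": 50},{"slide": [0,0,0],"rotation": [0,0,0],"fingers": 50},{"slide": [0,0,0],"rotation": [0,0,0],"fingers": 50},{"slide": [0,0,0],"rotation": [0,0,0],"fingers": 50},{"slide": [0,0,-0.2],"rotation": [0,0,0],"fingers": 50},{"slide": [0,0,-0.6],"rotation": [0,0,0],"fingers": 50},{"slide": [0,0,-0.8],"rotation": [0,0,0],"fingers": 50},{"slide": [0,0,-0.8],"rotation": [0,0,0],"fingers": 50},{"slide": [0,0,-0.8],"rotation": [0,0,0],"fingers": 50},{"slide": [0,0,-0.8],"rotation": [0,0,0],"fingers": 50},{"slide": [0,0,0],"rotation": [0,0,0],"fingers": 50}]' --squeeze 20

```text
time: 6.1
ee_pos: [0.4255, -0.2467, 0.1375]
tool_rot: [1.674, 2.655, -0.0]
force: [-1.4, 0.1, -2.9]
grip_width: 0.0586
grasp_force: 19.9
```

```bash
python3 plan.py .4854 .0125 .028; python3 plan.py .4854 .0125 .12
```

```text
t 6.1 p [ 0.4255 -0.2467  0.1375] yaw 25.53 q [-0.62  0.35  1.88 -0.    0.91 -1.07] tilt 0.17
slide units after rot [6.944 5.521 3.639]
t 6.1 p [ 0.4255 -0.2467  0.1375] yaw 25.53 q [-0.62  0.35  1.88 -0.    0.91 -1.07] tilt 0.17
slide units after rot [6.936 5.525 0.572]
```

Emit:
play_rows --commands '[{"slide": [0.4,0.32,0],"rotation": [0,0,0],"fingers": 50},{"slide": [0.77,0.61,0],"rotation": [0,0,0],"fingers": 50},{"slide": [0.77,0.61,0],"rotation": [0,0,0],"fingers": 50},{"slide": [0.77,0.61,0],"rotation": [0,0,0],"fingers": 50},{"slide": [0.77,0.61,0],"rotation": [0,0,0],"fingers": 50},{"slide": [0.77,0.61,0],"rotation": [0,0,0],"fingers": 50},{"slide": [0.77,0.61,0],"rotation": [0,0,0],"fingers": 50},{"slide": [0.77,0.61,0],"rotation": [0,0,0],"fingers": 50},{"slide": [0.77,0.61,0],"rotation": [0,0,0],"fingers": 50},{"slide": [0.37,0.31,0],"rotation": [0,0,0],"fingers": 50},{"slide": [0,0,0],"rotation": [0,0,0],"fingers": 50},{"slide": [0,0,0],"rotation": [0,0,0],"fingers": 50}]'

```text
time: 7.6
ee_pos: [0.4841, 0.0121, 0.1358]
tool_rot: [-1.676, -2.657, 0.001]
force: [-0.1, -0.1, -2.0]
grip_width: 0.0589
grasp_force: 19.9
```

```bash
python3 plan.py .4854 .0125 .028
```

```text
t 7.6 p [0.4841 0.0121 0.1358] yaw 25.53 q [-0.07  0.34  1.9  -0.    0.9  -0.52] tilt 0.04
slide units after rot [-0.008  0.047  3.594]
```

Emit:
play_rows --commands '[{"slide": [0,0.05,0.6],"rotation": [0,0,0],"fingers": 50},{"slide": [0,0,0.8],"rotation": [0,0,0],"fingers": 50},{"slide": [0,0,0.8],"rotation": [0,0,0],"fingers": 50},{"slide": [0,0,0.7],"rotation": [0,0,0],"fingers": 50},{"slide": [0,0,0.4],"rotation": [0,0,0],"fingers": 50},{"slide": [0,0,0.2],"rotation": [0,0,0],"fingers": 50},{"slide": [0,0,0.1],"rotation": [0,0,0],"fingers": 50},{"slide": [0,0,0],"rotation": [0,0,0],"fingers": 50},{"slide": [0,0,0],"rotation": [0,0,0],"fingers": 50}]'

```text
time: 8.72
ee_pos: [0.486, 0.0133, 0.0285]
tool_rot: [1.675, 2.657, 0.001]
force: [0.4, -0.2, -1.9]
grip_width: 0.059
grasp_force: 19.9
```

Emit:
play_rows --commands '[{"slide": [0,0,0.04],"rotation": [0,0,0],"fingers": 50},{"slide": [0,0,0.02],"rotation": [0,0,0],"fingers": 50},{"slide": [0,0,0],"rotation": [0,0,0],"fingers": 50},{"slide": [0,0,0],"rotation": [0,0,0],"fingers": 50}]'

```text
time: 9.22
ee_pos: [0.4858, 0.0133, 0.0263]
tool_rot: [1.675, 2.657, 0.0]
force: [0.9, 0.0, -1.9]
grip_width: 0.0587
grasp_force: 19.9
```

```bash
for i in 1 2; do python3 plan.py .4854 .0125 .026; done; python3 -c "
from rig import manip;print(manip.read_state()['force'])"
```

```text
t 9.22 p [0.4858 0.0133 0.0263] yaw 25.54 q [-0.07  0.54  1.95  0.    0.65 -0.51] tilt 0.0
slide units after rot [-0.017 -0.023  0.011]
t 9.22 p [0.4858 0.0133 0.0263] yaw 25.54 q [-0.07  0.54  1.95  0.    0.65 -0.51] tilt 0.0
slide units after rot [-0.017 -0.023  0.011]
[ 0.90495895  0.02507652 -1.90651592]
```

Emit:
play_rows --commands '[{"slide": [0,0,0.02],"rotation": [0,0,0],"fingers": 50},{"slide": [0,0,0.02],"rotation": [0,0,0],"fingers": 50},{"slide": [0,0,0],"rotation": [0,0,0],"fingers": 50},{"slide": [0,0,0],"rotation": [0,0,0],"fingers": 50}]'

```text
time: 9.72
ee_pos: [0.4859, 0.0133, 0.026]
tool_rot: [1.675, 2.657, 0.0]
force: [-4.7, 0.5, 15.1]
grip_width: 0.059
grasp_force: 19.9
```

Emit:
play_rows --commands '[{"slide": [0,0,-0.02],"rotation": [0,0,0],"fingers": 50},{"slide": [0,0,0],"rotation": [0,0,0],"fingers": 70},{"slide": [0,0,0],"rotation": [0,0,0],"fingers": 80},{"slide": [0,0,0],"rotation": [0,0,0],"fingers": 80},{"slide": [0,0,0],"rotation": [0,0,0],"fingers": 80},{"slide": [0,0,-0.5],"rotation": [0,0,0],"fingers": 80},{"slide": [0,0,-0.9],"rotation": [0,0,0],"fingers": 80},{"slide": [0,0,-0.9],"rotation": [0,0,0],"fingers": 80},{"slide": [0,0,-0.9],"rotation": [0,0,0],"fingers": 93},{"slide": [0,0,-0.9],"rotation": [0,0,0],"fingers": 93},{"slide": [0,0,0],"rotation": [0,0,0],"fingers": 93}]'

```text
time: 11.1
ee_pos: [0.4868, 0.0132, 0.1511]
tool_rot: [1.673, 2.654, 0.003]
force: [-0.4, -1.0, -0.6]
grip_width: 0.0926
grasp_force: 0.0
```

```bash
python3 plan.py .4502 .2209 .004
```

```text
t 11.1 p [0.4868 0.0132 0.1511] yaw 25.54 q [-0.07  0.32  1.88  0.    0.93 -0.51] tilt 0.24
slide units after rot [6.782 1.865 4.895]
```

Emit:
play_rows --commands '[{"slide": [0.97,0.27,0],"rotation": [0,0,0],"fingers": 93},{"slide": [0.97,0.27,0],"rotation": [0,0,0],"fingers": 93},{"slide": [0.97,0.27,0],"rotation": [0,0,0],"fingers": 93},{"slide": [0.97,0.27,0],"rotation": [0,0,0],"fingers": 93},{"slide": [0.97,0.27,0],"rotation": [0,0,0],"fingers": 93},{"slide": [0.97,0.26,0],"rotation": [0,0,0],"fingers": 93},{"slide": [0.96,0.26,0],"rotation": [0,0,0],"fingers": 93},{"slide": [0,0,0.9],"rotation": [0,0,0],"fingers": 93},{"slide": [0,0,0.9],"rotation": [0,0,0],"fingers": 93},{"slide": [0,0,0.9],"rotation": [0,0,0],"fingers": 93},{"slide": [0,0,0.9],"rotation": [0,0,0],"fingers": 93},{"slide": [0,0,0],"rotation": [0,0,0],"fingers": 93}]'

```text
time: 12.6
ee_pos: [0.4472, 0.2204, 0.039]
tool_rot: [-1.674, -2.655, 0.005]
force: [-0.3, 0.9, -0.4]
grip_width: 0.0928
grasp_force: 0.0
```

```bash
python3 plan.py .4502 .2209 .005; python3 - <<'E'
from h import *
p=manip.snapshot("top"); im=cv2.cvtColor(p,cv2.COLOR_RGB2BGR)
cv2.imwrite("pics/a1.png",draw("top",im,[((.4858,.0133),.03,.06),((.4502,.2209),.034,.02)],(150,190,350,310),4))
E
```

```text
t 12.6 p [0.4472 0.2204 0.039 ] yaw 25.54 q [ 0.36  0.53  1.91  0.    0.7  -0.08] tilt 0.24
slide units after rot [-0.028  0.101  1.133]
```

View pics/a1.png

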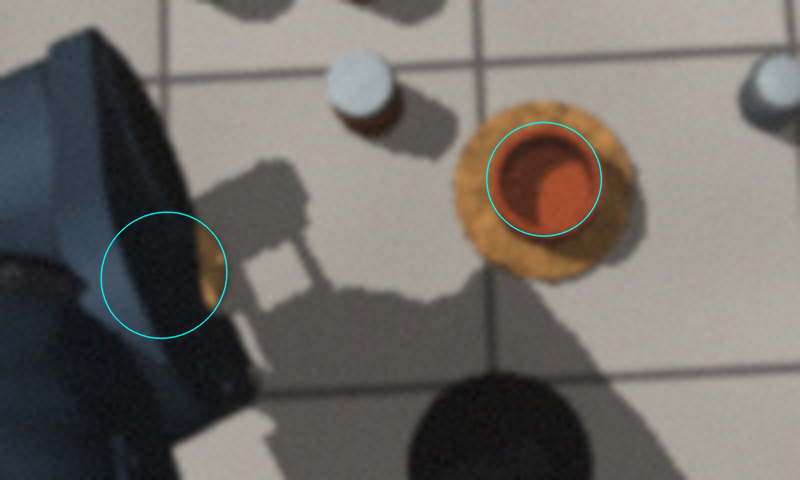

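The crock stands centred on the cork, its rim at (544,179) on the predicted circle. The gripper hides the lid. I'll descend and square the lid.

Emit:
play_rows --commands '[{"slide": [-0.03,0.1,0.4],"rotation": [0,0,0],"fingers": 93},{"slide": [0,0,0.4],"rotation": [0,0,0],"fingers": 93},{"slide": [0,0,0.25],"rotation": [0,0,0],"fingers": 93},{"slide": [0,0,0.06],"rotation": [0,0,0],"fingers": 93},{"slide": [0,0,0],"rotation": [0,0,0],"fingers": 93},{"slide": [0,0,0],"rotation": [0,0,0],"fingers": 93}]'

```text
time: 13.4
ee_pos: [0.4519, 0.2215, 0.0077]
tool_rot: [1.675, 2.657, 0.001]
force: [0.3, -0.2, 0.9]
grip_width: 0.0931
grasp_force: 0.0
```

```bash
python3 plan.py .4502 .2209 .005
```

```text
t 13.4 p [0.4519 0.2215 0.0077] yaw 25.54 q [ 0.36  0.6   1.91  0.    0.64 -0.08] tilt 0.03
slide units after rot [ 0.006 -0.061  0.091]
```

Emit:
play_rows --commands '[{"slide": [0,-0.06,0.08],"rotation": [0,0,0],"fingers": 93},{"slide": [0,0,0],"rotation": [0,0,0],"fingers": 80},{"slide": [0,0,0],"rotation": [0,0,0],"fingers": 60},{"slide": [0,0,0],"rotation": [0,0,0],"fingers": 60},{"slide": [0,0,0],"rotation": [0,0,0],"fingers": 60},{"slide": [0,0,0],"rotation": [0,0,0],"fingers": 60},{"slide": [0,0,0],"rotation": [0,0,0],"fingers": 60}]' --squeeze 5

```text
time: 14.28
ee_pos: [0.4502, 0.2207, 0.0051]
tool_rot: [1.675, 2.657, 0.0]
force: [1.2, 0.4, 0.6]
grip_width: 0.068
grasp_force: 5.0
```

Emit:
play_rows --commands '[{"slide": [0,0,0],"rotation": [0,0,0],"fingers": 88},{"slide": [0,0,0],"rotation": [0,0,0],"fingers": 88},{"slide": [0,0,0],"rotation": [0,0,0],"fingers": 88},{"slide": [0,0,0],"rotation": [0,0,1],"fingers": 88},{"slide": [0,0,0],"rotation": [0,0,1],"fingers": 88},{"slide": [0,0,0],"rotation": [0,0,1],"fingers": 88},{"slide": [0,0,0],"rotation": [0,0,1],"fingers": 88},{"slide": [0,0,0],"rotation": [0,0,1],"fingers": 88},{"slide": [0,0,0],"rotation": [0,0,1],"fingers": 88},{"slide": [0,0,0],"rotation": [0,0,1],"fingers": 88},{"slide": [0,0,0],"rotation": [0,0,1],"fingers": 88},{"slide": [0,0,0],"rotation": [0,0,1],"fingers": 88}]'

```text
time: 15.78
ee_pos: [0.4501, 0.2207, 0.005]
tool_rot: [3.066, 0.686, -0.0]
force: [-0.5, -0.2, -0.2]
grip_width: 0.088
grasp_force: 0.0
```

Emit:
play_rows --commands '[{"slide": [0,0,0],"rotation": [0,0,0],"fingers": 70},{"slide": [0,0,0],"rotation": [0,0,0],"fingers": 60},{"slide": [0,0,0],"rotation": [0,0,0],"fingers": 60},{"slide": [0,0,0],"rotation": [0,0,0],"fingers": 60},{"slide": [0,0,0],"rotation": [0,0,0],"fingers": 60},{"slide": [0,0,0],"rotation": [0,0,0],"fingers": 60}]' --squeeze 15

```text
time: 16.52
ee_pos: [0.4502, 0.2207, 0.005]
tool_rot: [-3.064, -0.695, -0.0]
force: [0.3, -0.2, -0.6]
grip_width: 0.0676
grasp_force: 15.0
```

```bash
python3 plan.py .4858 .0133 .055
```

```text
t 16.52 p [0.4502 0.2207 0.005 ] yaw -64.44 q [0.36 0.6  1.91 0.   0.63 1.49] tilt 0.0
slide units after rot [-1.911  6.749 -1.666]
```

Emit:
play_rows --commands '[{"slide": [0,0,-0.4],"rotation": [0,0,0],"fingers": 60},{"slide": [0,0,-0.9],"rotation": [0,0,0],"fingers": 60},{"slide": [0,0,-0.9],"rotation": [0,0,0],"fingers": 60},{"slide": [0,0,-0.9],"rotation": [0,0,0],"fingers": 60},{"slide": [-0.2,0.7,-0.8],"rotation": [0,0,0],"fingers": 60},{"slide": [-0.27,0.95,0],"rotation": [0,0,0],"fingers": 60},{"slide": [-0.27,0.95,0],"rotation": [0,0,0],"fingers": 60},{"slide": [-0.27,0.95,0],"rotation": [0,0,0],"fingers": 60},{"slide": [-0.27,0.95,0],"rotation": [0,0,0],"fingers": 60},{"slide": [-0.27,0.95,0],"rotation": [0,0,0],"fingers": 60},{"slide": [-0.2,0.7,0],"rotation": [0,0,0],"fingers": 60},{"slide": [-0.15,0.55,0],"rotation": [0,0,0],"fingers": 60}]'

```text
time: 18.02
ee_pos: [0.4855, 0.0139, 0.1227]
tool_rot: [3.064, 0.694, 0.001]
force: [0.0, -0.3, -1.3]
grip_width: 0.0676
grasp_force: 15.0
```

Emit:
play_rows --commands '[{"slide": [0,0,0],"rotation": [0,0,0],"fingers": 60},{"slide": [0,0,0.7],"rotation": [0,0,0],"fingers": 60},{"slide": [0,0,0.5],"rotation": [0,0,0],"fingers": 60},{"slide": [0,0,0],"rotation": [0,0,0],"fingers": 60},{"slide": [0,0,0],"rotation": [0,0,0],"fingers": 60},{"slide": [0,0,0],"rotation": [0,0,0],"fingers": 60}]'

```text
time: 18.77
ee_pos: [0.4857, 0.0148, 0.0866]
tool_rot: [3.064, 0.695, 0.001]
force: [-0.3, 0.6, -1.1]
grip_width: 0.0675
grasp_force: 15.0
```

```bash
python3 plan.py .4858 .0133 .057
```

```text
t 18.77 p [0.4857 0.0148 0.0866] yaw -64.45 q [-0.07  0.43  1.93  0.    0.79  1.06] tilt 0.05
slide units after rot [-0.021  0.046  0.986]
```

Emit:
play_rows --commands '[{"slide": [-0.02,0.04,0.3],"rotation": [0,0,0],"fingers": 60},{"slide": [0,0,0.25],"rotation": [0,0,0],"fingers": 60},{"slide": [0,0,0],"rotation": [0,0,0],"fingers": 60},{"slide": [0,0,0],"rotation": [0,0,0],"fingers": 60}]'

```text
time: 19.27
ee_pos: [0.4854, 0.0134, 0.0695]
tool_rot: [-3.064, -0.694, 0.0]
force: [0.3, 0.4, -1.4]
grip_width: 0.0675
grasp_force: 15.0
```

```bash
python3 plan.py .4858 .0133 .057
```

```text
t 19.27 p [0.4854 0.0134 0.0695] yaw -64.46 q [-0.07  0.46  1.94  0.    0.75  1.06] tilt 0.01
slide units after rot [0.011 0.009 0.417]
```

Emit:
play_rows --commands '[{"slide": [0,0,0.15],"rotation": [0,0,0],"fingers": 60},{"slide": [0,0,0.12],"rotation": [0,0,0],"fingers": 60},{"slide": [0,0,0.06],"rotation": [0,0,0],"fingers": 60},{"slide": [0,0,0.03],"rotation": [0,0,0],"fingers": 60},{"slide": [0,0,0],"rotation": [0,0,0],"fingers": 60},{"slide": [0,0,0],"rotation": [0,0,0],"fingers": 60}]'

```text
time: 20.02
ee_pos: [0.4854, 0.0134, 0.0588]
tool_rot: [3.064, 0.694, 0.0]
force: [-0.7, 0.2, -1.2]
grip_width: 0.0675
grasp_force: 15.0
```

```bash
python3 plan.py .4858 .0133 .057
```

```text
t 20.02 p [0.4854 0.0134 0.0588] yaw -64.46 q [-0.07  0.48  1.94  0.    0.72  1.06] tilt 0.01
slide units after rot [0.009 0.008 0.061]
```

Plug is in, with no contact yet. I'll go down the last 2 mm, release and lift.

Emit:
play_rows --commands '[{"slide": [0,0,0.03],"rotation": [0,0,0],"fingers": 60},{"slide": [0,0,0.02],"rotation": [0,0,0],"fingers": 60},{"slide": [0,0,0],"rotation": [0,0,0],"fingers": 60},{"slide": [0,0,0],"rotation": [0,0,0],"fingers": 72},{"slide": [0,0,0],"rotation": [0,0,0],"fingers": 85},{"slide": [0,0,0],"rotation": [0,0,0],"fingers": 85},{"slide": [0,0,0],"rotation": [0,0,0],"fingers": 85},{"slide": [0,0,-0.5],"rotation": [0,0,0],"fingers": 85},{"slide": [0,0,-0.9],"rotation": [0,0,0],"fingers": 85},{"slide": [0,0,-0.9],"rotation": [0,0,0],"fingers": 85},{"slide": [0,0,-0.9],"rotation": [0,0,0],"fingers": 85},{"slide": [0,0,-0.9],"rotation": [0,0,0],"fingers": 85}]'

```text
time: 21.52
ee_pos: [0.4854, 0.0134, 0.1823]
tool_rot: [3.064, 0.694, 0.002]
force: [-0.3, 0.4, -0.7]
grip_width: 0.0849
grasp_force: 0.0
```

```bash
python3 plan.py .6193 .1094 .15 50; python3 - <<'E'
from h import *
p=manip.snapshot("scene"); im=cv2.cvtColor(p,cv2.COLOR_RGB2BGR)
cv2.imwrite("pics/a2.png",draw("scene",im,[((.4856,.0134),.03,.06),((.4856,.0134),.034,.072)],(200,140,400,280),4))
E
```

```text
t 21.52 p [0.4854 0.0134 0.1823] yaw -64.46 q [-0.07  0.28  1.85  0.    1.01  1.06] tilt 0.06
rot units 6.554
slide units after rot [ 1.362 -5.32   1.079]
```

View pics/a2.png

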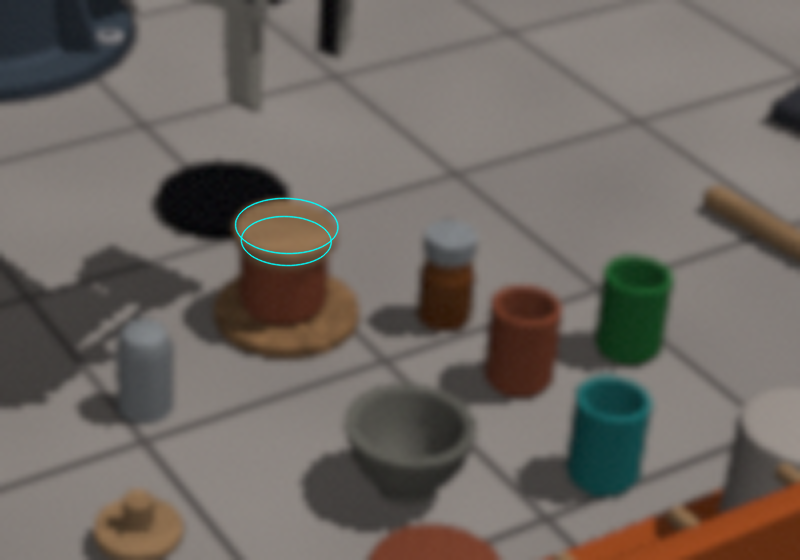

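The lid sits home, its rim at (286,226) matching the predicted circle. Next is the terracotta narrow crock at (524,340), fingers along the diagonal between its neighbours.

Emit:
play_rows --commands '[{"slide": [0,0,0],"rotation": [0,0,1],"fingers": 62},{"slide": [0,0,0],"rotation": [0,0,1],"fingers": 62},{"slide": [0,0,0],"rotation": [0,0,1],"fingers": 62},{"slide": [0,0,0],"rotation": [0,0,1],"fingers": 62},{"slide": [0,0,0],"rotation": [0,0,1],"fingers": 62},{"slide": [0,0,0],"rotation": [0,0,1],"fingers": 62},{"slide": [0,0,0],"rotation": [0,0,0.55],"fingers": 62},{"slide": [0.2,-0.8,0],"rotation": [0,0,0],"fingers": 62},{"slide": [0.23,-0.9,0],"rotation": [0,0,0],"fingers": 62},{"slide": [0.23,-0.9,0],"rotation": [0,0,0],"fingers": 62},{"slide": [0.23,-0.9,0],"rotation": [0,0,0],"fingers": 62},{"slide": [0.23,-0.9,0],"rotation": [0,0,0],"fingers": 62}]'

```text
time: 23.08
ee_pos: [0.5965, 0.0936, 0.1808]
tool_rot: [-2.952, 1.073, -0.0]
force: [-0.2, -0.6, -0.5]
grip_width: 0.0621
grasp_force: 0.0
```

Emit:
play_rows --commands '[{"slide": [0.23,-0.9,0.4],"rotation": [0,0,0],"fingers": 62},{"slide": [0,0,0.7],"rotation": [0,0,0],"fingers": 62},{"slide": [0,0,0.9],"rotation": [0,0,0],"fingers": 62},{"slide": [0,0,0],"rotation": [0,0,0],"fingers": 62},{"slide": [0,0,0],"rotation": [0,0,0],"fingers": 62},{"slide": [0,0,0],"rotation": [0,0,0],"fingers": 62}]'

```text
time: 23.82
ee_pos: [0.6191, 0.1093, 0.1216]
tool_rot: [-2.952, 1.073, -0.003]
force: [1.3, -0.2, 0.1]
grip_width: 0.062
grasp_force: 0.0
```

```bash
python3 plan.py .6193 .1094 .024 50
```

```text
t 23.82 p [0.6191 0.1093 0.1216] yaw -129.96 q [0.1  0.6  1.52 0.   1.02 2.37] tilt 0.11
rot units 0.004
slide units after rot [-2.000e-03 -2.000e-03  3.254e+00]
```

Emit:
play_rows --commands '[{"slide": [0,0,0.6],"rotation": [0,0,0],"fingers": 62},{"slide": [0,0,0.6],"rotation": [0,0,0],"fingers": 62},{"slide": [0,0,0.7],"rotation": [0,0,0],"fingers": 62},{"slide": [0,0,0.7],"rotation": [0,0,0],"fingers": 62},{"slide": [0,0,0.6],"rotation": [0,0,0],"fingers": 62},{"slide": [0,0,0],"rotation": [0,0,0],"fingers": 62},{"slide": [0,0,0],"rotation": [0,0,0],"fingers": 55},{"slide": [0,0,0],"rotation": [0,0,0],"fingers": 38},{"slide": [0,0,0],"rotation": [0,0,0],"fingers": 38},{"slide": [0,0,0],"rotation": [0,0,0],"fingers": 38},{"slide": [0,0,0],"rotation": [0,0,0],"fingers": 38},{"slide": [0,0,0],"rotation": [0,0,0],"fingers": 38}]' --squeeze 6

```text
time: 25.32
ee_pos: [0.6192, 0.1094, 0.0249]
tool_rot: [-2.952, 1.073, -0.002]
force: [2.4, 1.1, 6.5]
grip_width: 0.0461
grasp_force: 6.0
```

```bash
python3 plan.py .6193 .1094 .024 50
```

```text
t 25.32 p [0.6192 0.1094 0.0249] yaw -129.96 q [0.1  0.73 1.56 0.   0.85 2.37] tilt 0.1
rot units 0.004
slide units after rot [ 0.002 -0.001  0.031]
```

Emit:
play_rows --commands '[{"slide": [0,0,0],"rotation": [0,0,0],"fingers": 60},{"slide": [0,0,0],"rotation": [0,0,0],"fingers": 60},{"slide": [0,0,0],"rotation": [0,0,0],"fingers": 60},{"slide": [0,0,0],"rotation": [0,0,-1],"fingers": 60},{"slide": [0,0,0],"rotation": [0,0,-1],"fingers": 60},{"slide": [0,0,0],"rotation": [0,0,-1],"fingers": 60},{"slide": [0,0,0],"rotation": [0,0,-1],"fingers": 60},{"slide": [0,0,0],"rotation": [0,0,-1],"fingers": 60},{"slide": [0,0,0],"rotation": [0,0,-1],"fingers": 60},{"slide": [0,0,0],"rotation": [0,0,-1],"fingers": 60},{"slide": [0,0,0],"rotation": [0,0,-1],"fingers": 60},{"slide": [0,0,0],"rotation": [0,0,-1],"fingers": 60}]'

```text
time: 26.82
ee_pos: [0.6184, 0.1092, 0.0241]
tool_rot: [-2.843, -1.337, 0.001]
force: [-0.0, 0.5, -0.4]
grip_width: 0.0601
grasp_force: 0.0
```

Emit:
play_rows --commands '[{"slide": [0,0,0],"rotation": [0,0,0],"fingers": 50},{"slide": [0,0,0],"rotation": [0,0,0],"fingers": 38},{"slide": [0,0,0],"rotation": [0,0,0],"fingers": 38},{"slide": [0,0,0],"rotation": [0,0,0],"fingers": 38},{"slide": [0,0,0],"rotation": [0,0,0],"fingers": 38},{"slide": [0,0,0],"rotation": [0,0,0],"fingers": 38}]' --squeeze 18

```text
time: 27.58
ee_pos: [0.6185, 0.1093, 0.0242]
tool_rot: [-2.847, -1.328, 0.0]
force: [1.3, 0.5, -0.4]
grip_width: 0.0458
grasp_force: 18.0
```

```bash
python3 plan.py .4856 .0134 .096
```

```text
t 27.57 p [0.6185 0.1093 0.0242] yaw -39.97 q [0.1  0.73 1.56 0.   0.85 0.8 ] tilt 0.01
slide units after rot [-5.296 -1.341 -2.394]
```

Emit:
play_rows --commands '[{"slide": [0,0,-0.3],"rotation": [0,0,0],"fingers": 38},{"slide": [0,0,-0.7],"rotation": [0,0,0],"fingers": 38},{"slide": [0,0,-0.8],"rotation": [0,0,0],"fingers": 38},{"slide": [0,0,-0.8],"rotation": [0,0,0],"fingers": 38},{"slide": [0,0,-0.8],"rotation": [0,0,0],"fingers": 38},{"slide": [0,0,-0.5],"rotation": [0,0,0],"fingers": 38},{"slide": [-0.4,-0.1,0],"rotation": [0,0,0],"fingers": 38},{"slide": [-0.8,-0.2,0],"rotation": [0,0,0],"fingers": 38},{"slide": [-0.8,-0.2,0],"rotation": [0,0,0],"fingers": 38},{"slide": [-0.8,-0.2,0],"rotation": [0,0,0],"fingers": 38},{"slide": [-0.8,-0.2,0],"rotation": [0,0,0],"fingers": 38},{"slide": [-0.8,-0.2,0],"rotation": [0,0,0],"fingers": 38}]'

```text
time: 29.08
ee_pos: [0.5065, 0.0286, 0.1404]
tool_rot: [-2.846, -1.328, 0.002]
force: [-0.1, -0.3, -1.2]
grip_width: 0.0461
grasp_force: 18.0
```

Emit:
play_rows --commands '[{"slide": [-0.6,-0.16,0],"rotation": [0,0,0],"fingers": 38},{"slide": [-0.3,-0.08,0],"rotation": [0,0,0],"fingers": 38},{"slide": [0,0,0],"rotation": [0,0,0],"fingers": 38},{"slide": [0,0,0],"rotation": [0,0,0],"fingers": 38},{"slide": [0,0,0],"rotation": [0,0,0],"fingers": 38}]'

```text
time: 29.7
ee_pos: [0.4859, 0.0135, 0.1411]
tool_rot: [-2.847, -1.329, -0.0]
force: [-0.0, -0.2, -1.3]
grip_width: 0.046
grasp_force: 18.0
```

```bash
python3 plan.py .4856 .0134 .0962
```

```text
t 29.7 p [0.4859 0.0135 0.1411] yaw -39.94 q [-0.07  0.34  1.89  0.    0.91  0.63] tilt 0.0
slide units after rot [-0.009 -0.006  1.498]
```

Emit:
play_rows --commands '[{"slide": [-0.01,0,0.4],"rotation": [0,0,0],"fingers": 38},{"slide": [0,0,0.5],"rotation": [0,0,0],"fingers": 38},{"slide": [0,0,0.3],"rotation": [0,0,0],"fingers": 38},{"slide": [0,0,0.15],"rotation": [0,0,0],"fingers": 38},{"slide": [0,0,0.07],"rotation": [0,0,0],"fingers": 38},{"slide": [0,0,0],"rotation": [0,0,0],"fingers": 38},{"slide": [0,0,0],"rotation": [0,0,0],"fingers": 38},{"slide": [0,0,0],"rotation": [0,0,0],"fingers": 38}]'

```text
time: 30.7
ee_pos: [0.4855, 0.013, 0.0989]
tool_rot: [2.847, 1.329, 0.001]
force: [0.2, 0.4, -0.7]
grip_width: 0.046
grasp_force: 18.0
```

```bash
python3 plan.py .4856 .0134 .0962
```

```text
t 30.7 p [0.4855 0.013  0.0989] yaw -39.96 q [-0.07  0.41  1.92 -0.    0.81  0.63] tilt 0.03
slide units after rot [ 0.012 -0.008  0.089]
```

Emit:
play_rows --commands '[{"slide": [0,0,0.03],"rotation": [0,0,0],"fingers": 38},{"slide": [0,0,0.03],"rotation": [0,0,0],"fingers": 38},{"slide": [0,0,0.02],"rotation": [0,0,0],"fingers": 38},{"slide": [0,0,0],"rotation": [0,0,0],"fingers": 38},{"slide": [0,0,0],"rotation": [0,0,0],"fingers": 38}]'

```text
time: 31.32
ee_pos: [0.4854, 0.013, 0.0962]
tool_rot: [-2.847, -1.329, 0.0]
force: [0.5, -0.1, -1.9]
grip_width: 0.0462
grasp_force: 18.0
```

Emit:
play_rows --commands '[{"slide": [0,0,0.02],"rotation": [0,0,0],"fingers": 38},{"slide": [0,0,0],"rotation": [0,0,0],"fingers": 38},{"slide": [0,0,0],"rotation": [0,0,0],"fingers": 48},{"slide": [0,0,0],"rotation": [0,0,0],"fingers": 62},{"slide": [0,0,0],"rotation": [0,0,0],"fingers": 70},{"slide": [0,0,0],"rotation": [0,0,0],"fingers": 70},{"slide": [0,0,-0.4],"rotation": [0,0,0],"fingers": 70},{"slide": [0,0,-0.9],"rotation": [0,0,0],"fingers": 70},{"slide": [0,0,-0.9],"rotation": [0,0,0],"fingers": 70},{"slide": [0,0,-0.9],"rotation": [0,0,0],"fingers": 70},{"slide": [0,0,-0.9],"rotation": [0,0,0],"fingers": 70},{"slide": [0,0,0],"rotation": [0,0,0],"fingers": 70}]'

```text
time: 32.83
ee_pos: [0.4863, 0.0129, 0.2178]
tool_rot: [2.845, 1.328, 0.006]
force: [0.4, -0.8, -0.7]
grip_width: 0.0701
grasp_force: 0.0
```

```bash
python3 plan.py .6434 -.1777 .12 ; python3 - <<'E'
from h import *
p=manip.snapshot("scene"); im=cv2.cvtColor(p,cv2.COLOR_RGB2BGR)
c=(.4856,.0133)
cv2.imwrite("pics/a3.png",draw("scene",im,[(c,.034,.072),(c,.023,.134),((.6434,-.1777),.026,.016),((.6434,-.1777),.009,.036)],(200,140,400,290),4))
E
```

```text
t 32.83 p [0.4863 0.0129 0.2178] yaw -39.96 q [-0.07  0.23  1.81  0.    1.09  0.63] tilt 0.24
slide units after rot [-1.516  8.084  3.284]
```

View pics/a3.png

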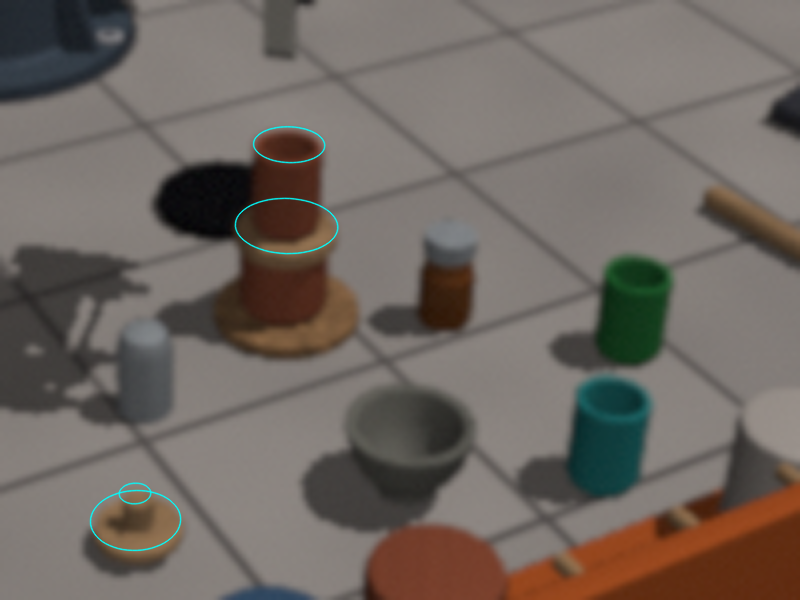

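The narrow crock stands centred on the lid, its rim at (289,145) on the predicted circle. The knob lid at (140,520) is within about 2 mm of its prediction. Going to it.

Emit:
play_rows --commands '[{"slide": [-0.17,0.9,0],"rotation": [0,0,0],"fingers": 45},{"slide": [-0.17,0.9,0],"rotation": [0,0,0],"fingers": 45},{"slide": [-0.17,0.9,0],"rotation": [0,0,0],"fingers": 45},{"slide": [-0.17,0.9,0],"rotation": [0,0,0],"fingers": 45},{"slide": [-0.17,0.9,0],"rotation": [0,0,0],"fingers": 45},{"slide": [-0.17,0.9,0],"rotation": [0,0,0],"fingers": 45},{"slide": [-0.17,0.9,0],"rotation": [0,0,0],"fingers": 45},{"slide": [-0.17,0.9,0.6],"rotation": [0,0,0],"fingers": 45},{"slide": [-0.16,0.88,0.9],"rotation": [0,0,0],"fingers": 45},{"slide": [0,0,0.9],"rotation": [0,0,0],"fingers": 45},{"slide": [0,0,0.9],"rotation": [0,0,0],"fingers": 45},{"slide": [0,0,0.9],"rotation": [0,0,0],"fingers": 45}]'

```text
time: 34.38
ee_pos: [0.6411, -0.1774, 0.0872]
tool_rot: [-2.845, -1.328, 0.002]
force: [0.0, -0.2, 0.0]
grip_width: 0.0444
grasp_force: 0.0
```

Emit:
play_rows --commands '[{"slide": [0,0,0.9],"rotation": [0,0,0],"fingers": 45},{"slide": [0,0,0.6],"rotation": [0,0,0],"fingers": 45},{"slide": [0,0,0],"rotation": [0,0,0],"fingers": 45},{"slide": [0,0,0],"rotation": [0,0,0],"fingers": 45},{"slide": [0,0,0],"rotation": [0,0,0],"fingers": 45}]'

```text
time: 35.0
ee_pos: [0.6425, -0.1778, 0.0457]
tool_rot: [2.846, 1.328, 0.002]
force: [-0.4, -0.3, -0.5]
grip_width: 0.045
grasp_force: 0.0
```

```bash
python3 plan.py .6434 -.1777 .0195
```

```text
t 35.0 p [ 0.6425 -0.1778  0.0457] yaw -39.96 q [-0.34  0.76  1.44 -0.    0.94  0.36] tilt 0.09
slide units after rot [0.022 0.02  0.874]
```

Emit:
play_rows --commands '[{"slide": [0.02,0.02,0.3],"rotation": [0,0,0],"fingers": 45},{"slide": [0,0,0.3],"rotation": [0,0,0],"fingers": 45},{"slide": [0,0,0.15],"rotation": [0,0,0],"fingers": 45},{"slide": [0,0,0.06],"rotation": [0,0,0],"fingers": 45},{"slide": [0,0,0],"rotation": [0,0,0],"fingers": 45},{"slide": [0,0,0],"rotation": [0,0,0],"fingers": 45}]'

```text
time: 35.75
ee_pos: [0.6429, -0.1776, 0.0206]
tool_rot: [2.847, 1.329, 0.0]
force: [-0.8, 0.4, 1.2]
grip_width: 0.0454
grasp_force: 0.0
```

```bash
python3 plan.py .6434 -.1777 .0195
```

```text
t 35.75 p [ 0.6429 -0.1776  0.0206] yaw -39.96 q [-0.34  0.79  1.45  0.    0.9   0.36] tilt 0.02
slide units after rot [0.008 0.013 0.036]
```

Emit:
play_rows --commands '[{"slide": [0,0,0],"rotation": [0,0,0],"fingers": 25},{"slide": [0,0,0],"rotation": [0,0,0],"fingers": 12},{"slide": [0,0,0],"rotation": [0,0,0],"fingers": 12},{"slide": [0,0,0],"rotation": [0,0,0],"fingers": 12},{"slide": [0,0,0],"rotation": [0,0,0],"fingers": 12},{"slide": [0,0,0],"rotation": [0,0,0],"fingers": 12}]' --squeeze 4

```text
time: 36.5
ee_pos: [0.6428, -0.1776, 0.0204]
tool_rot: [2.847, 1.329, 0.0]
force: [0.5, -0.5, 0.7]
grip_width: 0.0178
grasp_force: 4.0
```

Emit:
play_rows --commands '[{"slide": [0,0,0],"rotation": [0,0,0],"fingers": 40},{"slide": [0,0,0],"rotation": [0,0,0],"fingers": 40},{"slide": [0,0,0],"rotation": [0,0,0],"fingers": 40},{"slide": [0,0,0],"rotation": [0,0,1],"fingers": 40},{"slide": [0,0,0],"rotation": [0,0,1],"fingers": 40},{"slide": [0,0,0],"rotation": [0,0,1],"fingers": 40},{"slide": [0,0,0],"rotation": [0,0,1],"fingers": 40},{"slide": [0,0,0],"rotation": [0,0,1],"fingers": 40},{"slide": [0,0,0],"rotation": [0,0,1],"fingers": 40},{"slide": [0,0,0],"rotation": [0,0,1],"fingers": 40},{"slide": [0,0,0],"rotation": [0,0,1],"fingers": 40},{"slide": [0,0,0],"rotation": [0,0,1],"fingers": 40}]'

```text
time: 38.0
ee_pos: [0.6428, -0.1775, 0.0203]
tool_rot: [-2.949, 1.082, 0.0]
force: [-0.2, -0.0, 0.4]
grip_width: 0.0398
grasp_force: 0.0
```

Emit:
play_rows --commands '[{"slide": [0,0,0],"rotation": [0,0,0],"fingers": 25},{"slide": [0,0,0],"rotation": [0,0,0],"fingers": 12},{"slide": [0,0,0],"rotation": [0,0,0],"fingers": 12},{"slide": [0,0,0],"rotation": [0,0,0],"fingers": 12},{"slide": [0,0,0],"rotation": [0,0,0],"fingers": 12},{"slide": [0,0,0],"rotation": [0,0,0],"fingers": 12}]' --squeeze 12

```text
time: 38.75
ee_pos: [0.6428, -0.1776, 0.0203]
tool_rot: [2.953, -1.073, -0.0]
force: [0.8, 0.4, -0.5]
grip_width: 0.0179
grasp_force: 12.0
```

```bash
python3 plan.py .4854 .013 .1466
```

```text
t 38.75 p [ 0.6428 -0.1776  0.0203] yaw -129.94 q [-0.34  0.79  1.45 -0.    0.9   1.93] tilt 0.0
slide units after rot [-8.1   -1.503 -4.21 ]
```

Emit:
play_rows --commands '[{"slide": [0,0,-0.4],"rotation": [0,0,0],"fingers": 12},{"slide": [0,0,-0.8],"rotation": [0,0,0],"fingers": 12},{"slide": [0,0,-0.8],"rotation": [0,0,0],"fingers": 12},{"slide": [0,0,-0.8],"rotation": [0,0,0],"fingers": 12},{"slide": [0,0,-0.8],"rotation": [0,0,0],"fingers": 12},{"slide": [0,0,-0.8],"rotation": [0,0,0],"fingers": 12},{"slide": [-0.4,-0.07,-0.8],"rotation": [0,0,0],"fingers": 12},{"slide": [-0.8,-0.15,-0.8],"rotation": [0,0,0],"fingers": 12},{"slide": [-0.8,-0.15,0],"rotation": [0,0,0],"fingers": 12},{"slide": [-0.8,-0.15,0],"rotation": [0,0,0],"fingers": 12},{"slide": [-0.8,-0.15,0],"rotation": [0,0,0],"fingers": 12},{"slide": [-0.8,-0.15,0],"rotation": [0,0,0],"fingers": 12}]'

```text
time: 40.25
ee_pos: [0.5569, -0.0734, 0.2013]
tool_rot: [-2.952, 1.073, -0.002]
force: [0.8, 0.7, -1.0]
grip_width: 0.0176
grasp_force: 12.0
```

Emit:
play_rows --commands '[{"slide": [-0.8,-0.15,0],"rotation": [0,0,0],"fingers": 12},{"slide": [-0.8,-0.15,0],"rotation": [0,0,0],"fingers": 12},{"slide": [-0.8,-0.15,0],"rotation": [0,0,0],"fingers": 12},{"slide": [-0.8,-0.14,0],"rotation": [0,0,0],"fingers": 12},{"slide": [-0.5,-0.09,0],"rotation": [0,0,0],"fingers": 12},{"slide": [0,0,0],"rotation": [0,0,0],"fingers": 12},{"slide": [0,0,0],"rotation": [0,0,0],"fingers": 12},{"slide": [0,0,0],"rotation": [0,0,0],"fingers": 12}]'

```text
time: 41.25
ee_pos: [0.4858, 0.0125, 0.2003]
tool_rot: [2.952, -1.074, 0.0]
force: [-0.1, -0.4, -0.3]
grip_width: 0.0176
grasp_force: 12.0
```

```bash
python3 plan.py .4854 .013 .1463
```

```text
t 41.25 p [0.4858 0.0125 0.2003] yaw -129.99 q [-0.07  0.26  1.83 -0.    1.05  2.2 ] tilt 0.0
slide units after rot [-0.02  -0.004  1.8  ]
```

Emit:
play_rows --commands '[{"slide": [-0.02,0,0.4],"rotation": [0,0,0],"fingers": 12},{"slide": [0,0,0.5],"rotation": [0,0,0],"fingers": 12},{"slide": [0,0,0.35],"rotation": [0,0,0],"fingers": 12},{"slide": [0,0,0.13],"rotation": [0,0,0],"fingers": 12},{"slide": [0,0,0],"rotation": [0,0,0],"fingers": 12},{"slide": [0,0,0],"rotation": [0,0,0],"fingers": 12},{"slide": [0,0,0],"rotation": [0,0,0],"fingers": 12}]'

```text
time: 42.12
ee_pos: [0.4851, 0.0134, 0.1593]
tool_rot: [-2.952, 1.073, -0.001]
force: [0.4, 0.1, -0.6]
grip_width: 0.0175
grasp_force: 12.0
```

```bash
python3 plan.py .4854 .013 .1463; python3 - <<'E'
from h import *
p=manip.snapshot("scene"); im=cv2.cvtColor(p,cv2.COLOR_RGB2BGR)
cv2.imwrite("pics/a4.png",draw("scene",im,[],(220,120,340,220),6))
E
```

```text
t 42.12 p [0.4851 0.0134 0.1593] yaw -129.96 q [-0.07  0.31  1.88  0.    0.95  2.2 ] tilt 0.04
slide units after rot [0.015 0.004 0.432]
```

View pics/a4.png

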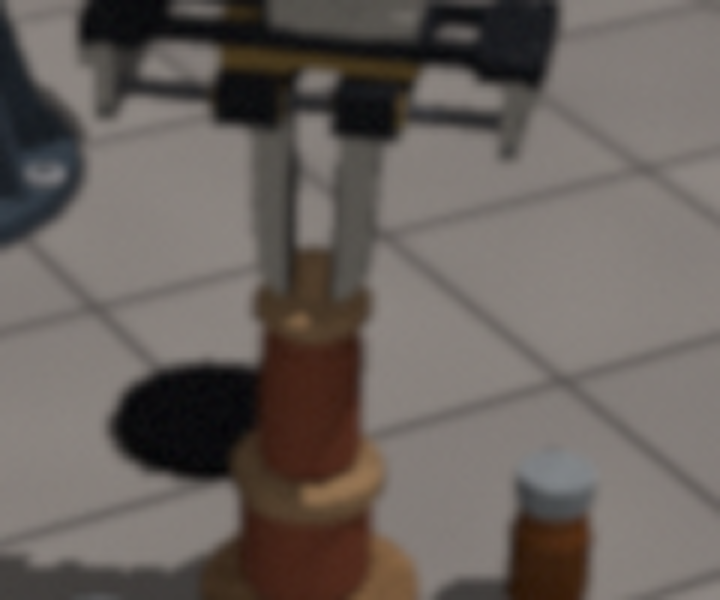

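The lid at (312,310) hangs squarely over the narrow crock at (310,400), just above the rim. Lowering it.

Emit:
play_rows --commands '[{"slide": [0.01,0,0.12],"rotation": [0,0,0],"fingers": 12},{"slide": [0,0,0.12],"rotation": [0,0,0],"fingers": 12},{"slide": [0,0,0.1],"rotation": [0,0,0],"fingers": 12},{"slide": [0,0,0.05],"rotation": [0,0,0],"fingers": 12},{"slide": [0,0,0.02],"rotation": [0,0,0],"fingers": 12},{"slide": [0,0,0],"rotation": [0,0,0],"fingers": 12},{"slide": [0,0,0],"rotation": [0,0,0],"fingers": 12}]'

```text
time: 43.05
ee_pos: [0.4852, 0.0132, 0.1467]
tool_rot: [-2.953, 1.073, -0.0]
force: [-0.4, -0.5, 0.3]
grip_width: 0.0175
grasp_force: 12.0
```

```bash
python3 plan.py .4854 .013 .1463
```

```text
t 43.05 p [0.4852 0.0132 0.1467] yaw -129.95 q [-0.07  0.33  1.89 -0.    0.93  2.2 ] tilt 0.01
slide units after rot [0.008 0.001 0.014]
```

Emit:
play_rows --commands '[{"slide": [0,0,0.01],"rotation": [0,0,0],"fingers": 12},{"slide": [0,0,0],"rotation": [0,0,0],"fingers": 20},{"slide": [0,0,0],"rotation": [0,0,0],"fingers": 35},{"slide": [0,0,0],"rotation": [0,0,0],"fingers": 45},{"slide": [0,0,0],"rotation": [0,0,0],"fingers": 45},{"slide": [0,0,-0.4],"rotation": [0,0,0],"fingers": 45},{"slide": [0,0,-0.8],"rotation": [0,0,0],"fingers": 45},{"slide": [0,0,-0.8],"rotation": [0,0,0],"fingers": 45},{"slide": [0,0,-0.8],"rotation": [0,0,0],"fingers": 45},{"slide": [0,0,0],"rotation": [0,0,0],"fingers": 45},{"slide": [0,0,0],"rotation": [0,0,0],"fingers": 45},{"slide": [0,0,0],"rotation": [0,0,0],"fingers": 45}]'

```text
time: 44.55
ee_pos: [0.4848, 0.0132, 0.2295]
tool_rot: [2.952, -1.073, -0.002]
force: [0.3, -0.5, 0.1]
grip_width: 0.0448
grasp_force: 0.0
```

```bash
python3 - <<'E'
from h import *
p=manip.snapshot("scene"); im=cv2.cvtColor(p,cv2.COLOR_RGB2BGR);c=(.4854,.0132)
cv2.imwrite("pics/a5.png",draw("scene",im,[(c,.009,.162),(c,.026,.142),(c,.034,.072)],(200,110,400,260),4))
s=manip.read_state();print(s["time"],s["ee_pos"],s["grip_width"])
E
```

```text
44.6 [0.48481415 0.01320584 0.22957663] 0.04492910864238453
```

View pics/a5.png

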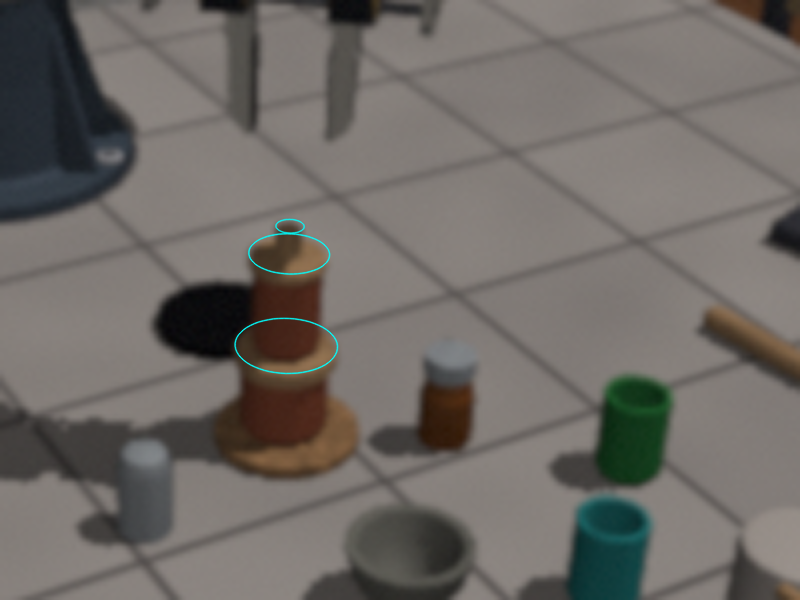

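The stack is complete: knob at (290,228), upper lid at (289,254) and lower lid at (286,346), all on their predicted circles. The gripper is clear, so I'm handing in.

```bash
python3 -c "
from rig import manip;print(manip.hand_in())"
```

```text
the job is handed in; nothing more can be done
None
```

All four pieces are stacked on the cork trivet in order and let go, and the job was handed in at about 44.6 s; the last picture shows them seated and upright, but hand-in returned no verdict.

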